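# Grade isolation feet by squeeze and refit the DI box

### The arm

A 7-joint arm with a two-finger parallel gripper is mounted at the origin on the work surface. World frame = base frame: x ahead of the robot, y to its left, z up, the work surface at z = 0. Lengths are in m, angles in degrees, forces in N, time in s.
With the tool pointing down it reaches from about 0.425 to 0.875 m from the base axis. Payload 4.7 kg.
Tool frame: the origin (TCP) lies midway between the tips of the shut fingers; the grasp point (between the pads) lies 19 mm behind it; z points along the fingers, y is the line along which they close (so a half turn about z gives the same grasp; the last joint's range is limited). The gripper opens to 87 mm and grips with 3 to 60 N. Pads are 19 mm wide; open, the fingers measure 117 mm over their backs; the gripper's body (75 mm by 190 mm) begins 51 mm behind the grasp point.
Start: joints at [69.391, 18.392, -4.016, 83.108, 1.295, 78.541, -3.26], TCP at [0.237, -0.605, 0.223] pointing down, gripper open.
Joint ranges: [-163.93, 163.93], [-17.29, 119.83], [-79.2, 71.16], [3.27, 140.29], [-89.18, 269.18], [5.43, 117.66], [-154.24, 154.24]. Speed limits (degrees/s): [147.25, 147.25, 180, 180, 180, 180, 180].

### API

Orientations are given as [roll, pitch, yaw] about the fixed x, y, z axes, in that order (R = Rz(yaw) Ry(pitch) Rx(roll)).
In Python, from cell import env gives the robot as it stands. The module is installed in compiled form; this text tells all that it offers.
- The arm moves only by the tool send_rows, never from a script. Its argument "series" is a list of rows, each an object with "travel": the shift along the tool's x, y, z in cm, a list of three; "dr": the turn, a rotation vector about the tool's x, y, z in degrees, a list of three; "claw": the finger opening in cm, from 0 to 8.7. In form: [{"travel": [tx, ty, tz], "dr": [wx, wy, wz], "claw": claw}, ...]. A call has 1 to 12 rows; each row is the pose to reach, as a shift and turn from the pose commanded when the call began, along the tool's axes at that moment; what a row does not reach only later rows make up. A row lasts 1/12 s, in which the tool goes at most 41.7 mm and 7.16 degrees, less where a joint would pass 70% of its speed; a pose out of reach is approached as far as the arm can. A call with a gripper value outside its range is refused whole. The fingers move at their own pace and stop on an object; "grip_force" is the grip in N (left out, the last holds). Time passes only in rows, so rows that repeat a pose let the fingers close. It gives the time, the measured TCP pose, the force and the opening at its end, in the units of the state.
- env.get_obs(): the state, without advancing time (a new reading comes with each control period).
- env.read_camera(name): name is "side" or "top" or "wrist"; returns the picture (384x512x3 uint8, blue, green, red); there is no depth.
- env.calibration(name): a dict with "fx", "fy", "cx", "cy" (pixels), "distortion" ([k1, k2, p1, p2, k3] as OpenCV has them; the pictures are not rectified), "cam_to_world" (4x4, takes a point from camera to world coordinates). Camera axes: x right, y down, z forward; pixel columns grow to the right and rows downward; lengths in m; the calibration is good to about 2 mm. A picture is of the moment at which its call begins: read the wrist's pose just before it. calibration takes no time and is no camera call; for the wrist camera it gives the pose at the moment of the call.
- env.sign_off(): hands the job in, once; it reports no verdict.
The state is a dict: "time_s": time; "qpos": joint angles; "joint_velocities": joint speeds; "effort": joint torques, N m; "tool_pos": TCP position; "tool_rot": TCP orientation; "force": force on the tool from outside, world axes, zero at the start; "wrist_torque": the same for the moment, N m; "grip_width": finger opening in m.
Only numpy, scipy, OpenCV 4.12 (cv2) and the standard library are available. Lean on these libraries where they do the work, as an engineer would, in place of code of your own. Each camera call takes 0.05 s, during which the arm holds its last target. There are 200 camera calls.

### The job

Three look-alike sprung isolation feet stand on the blue test strip: one soft, one of middle resistance and one firm. Grade them by gently pressing their rubber caps down about 5 mm (hold the squeeze a moment, and be sure to test the foot you fit before fitting it); then seat the middle one fully home, cap up, in the empty socket of the upturned DI box, put the soft one upright in the orange scrap tray, and leave the firm one standing where it is. Do not disturb the cue light, torch or beltpack.

Things in the scene. Friction and masses are not known exactly. Their poses are not given: they have to be found in the camera images.
- foot_a: A loose, upright vibration-isolation foot, one of three that look exactly alike: aluminium cylinder 36 mm across and 28 mm high with a thin grey band, and on top of it a sprung black rubber cap (24 mm across, standing 12 mm proud, so 40 mm tall in all). About 70 g. Origin: centre of its underside; z up through the cap. Stands on the test strip; which foot is which grade is not known and must be felt. Grip it by the aluminium sides.
- foot_a_cap: Sprung rubber cap of foot_a. Origin 12 mm below its top face, 28 mm above the foot's underside when free; moves down up to 9 mm (hard stop) and springs back. Resistance when pressed 5 mm: soft grade about 2.5 N, middle 6.5 N, firm 12.5 N (0.5, 1.3, 2.5 N per mm). Over 20 N damages it. Free heights differ by 0.1 mm between grades (soft lowest), which only the judge can see.
- foot_b: A loose, upright vibration-isolation foot, one of three that look exactly alike: aluminium cylinder 36 mm across and 28 mm high with a thin grey band, and on top of it a sprung black rubber cap (24 mm across, standing 12 mm proud, so 40 mm tall in all). About 70 g. Origin: centre of its underside; z up through the cap. Stands on the test strip; which foot is which grade is not known and must be felt. Grip it by the aluminium sides.
- foot_b_cap: Sprung rubber cap of foot_b. Origin 12 mm below its top face, 28 mm above the foot's underside when free; moves down up to 9 mm (hard stop) and springs back. Resistance when pressed 5 mm: soft grade about 2.5 N, middle 6.5 N, firm 12.5 N (0.5, 1.3, 2.5 N per mm). Over 20 N damages it. Free heights differ by 0.1 mm between grades (soft lowest), which only the judge can see.
- foot_c: A loose, upright vibration-isolation foot, one of three that look exactly alike: aluminium cylinder 36 mm across and 28 mm high with a thin grey band, and on top of it a sprung black rubber cap (24 mm across, standing 12 mm proud, so 40 mm tall in all). About 70 g. Origin: centre of its underside; z up through the cap. Stands on the test strip; which foot is which grade is not known and must be felt. Grip it by the aluminium sides.
- foot_c_cap: Sprung rubber cap of foot_c. Origin 12 mm below its top face, 28 mm above the foot's underside when free; moves down up to 9 mm (hard stop) and springs back. Resistance when pressed 5 mm: soft grade about 2.5 N, middle 6.5 N, firm 12.5 N (0.5, 1.3, 2.5 N per mm). Over 20 N damages it. Free heights differ by 0.1 mm between grades (soft lowest), which only the judge can see.
- strip: Fixed low test strip, 90 x 300 mm plywood with a blue fabric top, on which the three feet stand in a row along its y axis about 90 mm apart. Origin: centre of its underside, top face 20 mm above the origin; the strip is let into the desk by 0 to 10 mm, so its top is 10 to 20 mm above the desk.
- di_box: Fixed grey steel DI box lying upside down on the desk, 130 (x) x 170 (y) x 45 mm high, origin at the centre of its underside. Three of its corners carry fitted feet (36 mm across, standing 32 mm above its face) at (40,58), (40,-58) and (-40,-58) mm; the fourth corner (-40,58) mm has the empty round socket.
- di_socket (a point): Centre of the mouth of the empty socket, level with the DI box's upper face (45 mm above the desk); axes as the box. The round socket is 39 mm across, 8 mm deep with a 1.5 mm chamfer, flat floor; a foot goes in cap up, and 20 mm of its aluminium then stands above the face.
- scrap_tray: Fixed orange plastic open tray, 130 x 130 mm outside, 28 mm high, walls and floor 4 mm. Origin: centre of its underside.
- cue_light: Bystander: black plastic cue light, 60 x 60 x 50 mm with a green lens on top (62 mm in all). Origin: centre of its underside.
- torch: Bystander: red plastic torch lying along its x axis, 120 mm long, 36 mm across the head. Origin: under its middle.
- beltpack: Bystander: squat aluminium beltpack transmitter, 65 x 90 x 28 mm. Origin: centre of its underside.
There are look-alikes about, which are no part of the job. Leave any green or red look-alike of the foot_a alone.

How it is judged (in metres and radians):
On the way, in this order (a step that is already met when the one before it is completed fails the run):
1. the foot of middle resistance has had its cap squeezed by 4 to 7 mm, before it is fitted (((z of foot_a_cap in the frame of foot_a between 0.021 and 0.024 m and contact force between foot_a_cap and anything else between 4.5 and 9.7 N) or (z of foot_b_cap in the frame of foot_b between 0.021 and 0.024 m and contact force between foot_b_cap and anything else between 4.5 and 9.7 N) or (z of foot_c_cap in the frame of foot_c between 0.021 and 0.024 m and contact force between foot_c_cap and anything else between 4.5 and 9.7 N))), for 0.2 s.
2. that foot is seated in the DI box's socket (((horizontal distance between foot_a and di_socket below 0.003 m and z of foot_a in the frame of di_socket below -0.006 m and angle between foot_a's own z axis and vertical below 0.08 rad and z of foot_a_cap in the frame of foot_a between 0.02795 and 0.02805 m) or (horizontal distance between foot_b and di_socket below 0.003 m and z of foot_b in the frame of di_socket below -0.006 m and angle between foot_b's own z axis and vertical below 0.08 rad and z of foot_b_cap in the frame of foot_b between 0.02795 and 0.02805 m) or (horizontal distance between foot_c and di_socket below 0.003 m and z of foot_c in the frame of di_socket below -0.006 m and angle between foot_c's own z axis and vertical below 0.08 rad and z of foot_c_cap in the frame of foot_c between 0.02795 and 0.02805 m))), for 0.2 s.
At the end, for the whole second after the job is handed in: Middle foot upright in the DI socket (6 mm deep or more, within 3 mm of its axis); soft foot upright on the scrap tray floor (within 50 mm of its middle along each side); firm foot upright within 30 mm of its start; all at rest (((horizontal distance between foot_a and di_socket below 0.003 m and z of foot_a in the frame of di_socket below -0.006 m and angle between foot_a's own z axis and vertical below 0.08 rad and z of foot_a_cap in the frame of foot_a between 0.02795 and 0.02805 m) or (horizontal distance between foot_b and di_socket below 0.003 m and z of foot_b in the frame of di_socket below -0.006 m and angle between foot_b's own z axis and vertical below 0.08 rad and z of foot_b_cap in the frame of foot_b between 0.02795 and 0.02805 m) or (horizontal distance between foot_c and di_socket below 0.003 m and z of foot_c in the frame of di_socket below -0.006 m and angle between foot_c's own z axis and vertical below 0.08 rad and z of foot_c_cap in the frame of foot_c between 0.02795 and 0.02805 m)) and ((x of foot_a in the frame of scrap_tray between -0.05 and 0.05 m and y of foot_a in the frame of scrap_tray between -0.05 and 0.05 m and z of foot_a in the frame of scrap_tray below 0.009 m and angle between foot_a's own z axis and vertical below 0.15 rad and z of foot_a_cap in the frame of foot_a below 0.02795 m) or (x of foot_b in the frame of scrap_tray between -0.05 and 0.05 m and y of foot_b in the frame of scrap_tray between -0.05 and 0.05 m and z of foot_b in the frame of scrap_tray below 0.009 m and angle between foot_b's own z axis and vertical below 0.15 rad and z of foot_b_cap in the frame of foot_b below 0.02795 m) or (x of foot_c in the frame of scrap_tray between -0.05 and 0.05 m and y of foot_c in the frame of scrap_tray between -0.05 and 0.05 m and z of foot_c in the frame of scrap_tray below 0.009 m and angle between foot_c's own z axis and vertical below 0.15 rad and z of foot_c_cap in the frame of foot_c below 0.02795 m)) and ((distance of foot_a from where it was at the start of the episode below 0.03 m and angle between foot_a's own z axis and vertical below 0.1 rad and z of foot_a_cap in the frame of foot_a above 0.02805 m) or (distance of foot_b from where it was at the start of the episode below 0.03 m and angle between foot_b's own z axis and vertical below 0.1 rad and z of foot_b_cap in the frame of foot_b above 0.02805 m) or (distance of foot_c from where it was at the start of the episode below 0.03 m and angle between foot_c's own z axis and vertical below 0.1 rad and z of foot_c_cap in the frame of foot_c above 0.02805 m)) and linear speed of each of foot_a, foot_b, foot_c below 0.02 m/s); the robot touches nothing.
It fails at once if more than 20 N on a foot's rubber cap (contact force between any of foot_a_cap, foot_b_cap, foot_c_cap and anything else above 20 N).
It fails at once if the cue light, torch or beltpack is shifted by more than 30 mm or tipped (distance of any of cue_light, torch, beltpack from where it was at the start of the episode above 0.03 m or angle between any of cue_light, torch, beltpack's own z axis and vertical above 0.3 rad).
It also fails if it takes over 67 s, if anything falls off the work surface, if the arm or the gripper's body presses on something with over 40 N, if the wrist force passes 120 N, or if a joint passes its speed limit or range.

## Working session

There is one attempt and no reset: what is moved stays moved. The work goes in short steps, Python scripts to look and compute and a tool call to move; the robot and the scene stay as the last step left them, time stands still between calls to the robot, and variables do not carry over. Pictures are saved under pics/ and viewed, on a budget of 10 in all, crops included, one or two more only if the job needs it, and the job is handed in when it is done.

Besides the shell and the picture viewer there is one more tool, called after ">>>" as a command line: name --argument value ..., lists and objects as JSON in quotes. send_rows: Moves the arm, as the interface text tells. Its arguments: {"type":"object","properties":{"series":{"type":"array"},"grip_force":{"type":"number"}},"required":["series"]}

```bash
mkdir -p pics
python3 - <<'E'
from cell import env
import cv2,numpy as np
o=env.get_obs();print({k:np.round(v,3).tolist() for k,v in o.items()})
for n in("top","side","wrist"):
    c=env.calibration(n);print(n,c["fx"],c["cx"],c["cy"],c["distortion"],np.round(c["cam_to_world"],3).tolist())
    im=env.read_camera(n);cv2.imwrite(f"pics/{n}0.png",im)
a=cv2.imread("pics/top0.png");b=cv2.imread("pics/side0.png")
cv2.imwrite("pics/both0.png",cv2.resize(np.vstack([a,b]),None,fx=.78,fy=.78))
E
```

```text
{'time_s': 0.0, 'qpos': [69.391, 18.439, -4.015, 83.176, 1.297, 78.541, -3.26], 'joint_velocities': [0.066, 0.024, 0.044, -0.214, -0.013, -0.036, -0.005], 'effort': [0.0, -49.129, -0.404, -31.253, -0.064, 0.044, 0.0], 'tool_pos': [0.237, -0.605, 0.221], 'tool_rot': [-179.89, 0.007, 21.419], 'force': [-0.742, -0.063, -0.154], 'wrist_torque': [-0.03, 0.009, -0.023], 'grip_width': 0.087}
top 346.45600990490993 251.09510144265815 192.10801661067717 [-0.09897097  0.          0.          0.          0.        ] [[0.132, -0.965, 0.226, 0.29], [-0.991, -0.13, 0.026, -0.029], [0.004, -0.227, -0.974, 1.105], [0.0, 0.0, 0.0, 1.0]]
side 349.96203924704105 257.1888003620744 186.942506832246 [-9.26754301e-05  0.00000000e+00  0.00000000e+00  0.00000000e+00
  0.00000000e+00] [[-0.949, -0.244, 0.197, 0.321], [-0.314, 0.729, -0.608, 0.53], [0.005, -0.639, -0.769, 0.735], [0.0, 0.0, 0.0, 1.0]]
wrist 290.4932003682423 257.17899326439874 186.3250172896165 [-0.07657216  0.          0.          0.          0.        ] [[0.365, -0.89, -0.274, 0.313], [-0.931, -0.35, -0.105, -0.576], [-0.002, 0.293, -0.956, 0.383], [0.0, 0.0, 0.0, 1.0]]
```

View pics/top0.png

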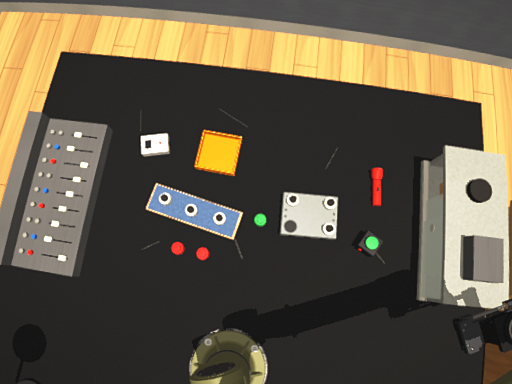

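View pics/side0.png

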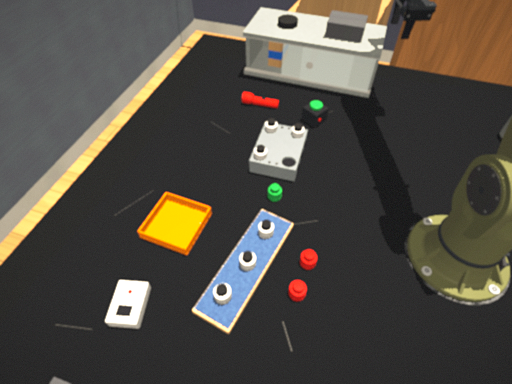

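The top view shows the strip with its feet at about (164,198), (191,210) and (219,218). The tray is at (218,153) and the DI box at (309,215), with its socket at (290,227). The side view agrees. The red and green look-alikes, torch, cue light and beltpack are all clear of these.

```bash
cat > h.py <<'E'
import cv2,numpy as np
from cell import env
from scipy.spatial.transform import Rotation as R
def ray(c,uv):
    K=np.array([[c["fx"],0,c["cx"]],[0,c["fy"],c["cy"]],[0,0,1]])
    p=cv2.undistortPoints(np.array([[uv]],float),K,np.array(c["distortion"],float))[0,0]
    T=np.array(c["cam_to_world"]);return T[:3,3],T[:3,:3]@np.array([p[0],p[1],1])
def onz(c,uv,z):
    o,d=ray(c,uv);return o+d*(z-o[2])/d[2]
def proj(c,P):
    K=np.array([[c["fx"],0,c["cx"]],[0,c["fy"],c["cy"]],[0,0,1]]);T=np.linalg.inv(np.array(c["cam_to_world"]))
    return cv2.projectPoints(np.array([P],float),cv2.Rodrigues(T[:3,:3])[0],T[:3,3],K,np.array(c["distortion"],float))[0][0,0]
def tri(c1,u1,c2,u2):
    A=np.zeros((3,3));b=np.zeros(3);L=[]
    for c,u in((c1,u1),(c2,u2)):
        o,d=ray(c,u);d=d/np.linalg.norm(d);M=np.eye(3)-np.outer(d,d);A+=M;b+=M@o;L.append((M,o))
    P=np.linalg.solve(A,b);return P,[np.linalg.norm(M@(P-o)) for M,o in L]
def move(P,yaw=None):
    """travel cm in tool axes, and yaw turn about tool z, from measured pose"""
    o=env.get_obs();r=R.from_euler("xyz",o["tool_rot"],degrees=True)
    t=r.inv().apply(np.array(P)-o["tool_pos"])*100
    s="travel %s |t|=%.1fcm"%(np.round(t,2).tolist(),np.linalg.norm(t))
    if yaw is not None:
        q=r.inv()*R.from_euler("xyz",[180,0,yaw],degrees=True);s+=" dr %s"%np.round(q.as_rotvec(degrees=True),2).tolist()
    print(s,"from",np.round(o["tool_pos"],4),np.round(o["tool_rot"],2))
def blobs(m,amin,amax):
    n,l,s,c=cv2.connectedComponentsWithStats(m.astype(np.uint8))
    return [(c[i].round(1).tolist(),int(s[i,4]),s[i,:4].tolist()) for i in range(1,n) if amin<=s[i,4]<=amax]
E
python3 - <<'E'
from h import *
ct,cs=env.calibration("top"),env.calibration("side")
t=cv2.imread("pics/top0.png");s=cv2.imread("pics/side0.png")
def dark(im,box):
    x0,y0,x1,y1=box;g=im[y0:y1,x0:x1].max(2);b=blobs(g<70,8,200);return [((np.array(c)+[x0,y0]).round(1).tolist(),a) for c,a,_ in b]
print("top strip dark",dark(t,(150,186,238,232)));print("top di",dark(t,(284,195,337,237)))
print("side",dark(s,(205,218,282,305)));print("side di",dark(s,(252,118,306,176)))
for n,im,c in(("top",t,ct),("side",s,cs)):
    h=cv2.cvtColor(im,cv2.COLOR_BGR2HSV)
    m=(h[...,0]>8)&(h[...,0]<28)&(h[...,1]>180)&(h[...,2]>120)
    box=(190,125,250,180) if n=="top" else (130,185,220,260)
    k=np.zeros_like(m);k[box[1]:box[3],box[0]:box[2]]=1
    cn=max(cv2.findContours((m&k).astype(np.uint8),0,2)[0],key=cv2.contourArea)
    r=cv2.minAreaRect(cn);print(n,"tray",r[0],[np.round(onz(c,p,.028)[:2],3).tolist() for p in cv2.boxPoints(r)])
E
```

```text
top strip dark [([150.9, 188.6], 19), ([164.0, 197.6], 23), ([190.1, 209.1], 22), ([218.8, 217.4], 21)]
top di [([331.0, 195.0], 11), ([292.5, 198.7], 22), ([330.5, 202.0], 26), ([329.2, 228.0], 26), ([289.5, 235.9], 14)]
side [([265.8, 225.7], 24), ([247.0, 257.7], 31), ([221.6, 290.8], 31)]
side di [([302.2, 163.8], 175), ([260.0, 149.0], 20), ([288.1, 161.9], 52), ([256.8, 174.4], 26)]
top tray (217.88462829589844, 152.07691955566406) [[0.594, 0.197], [0.736, 0.194], [0.725, 0.054], [0.584, 0.061]]
side tray (174.26712036132812, 221.2876434326172) [[0.729, 0.203], [0.763, 0.049], [0.586, 0.067], [0.571, 0.212]]
```

Run:
```python
from h import *
ct,cs=env.calibration("top"),env.calibration("side")
for n,u,v in(("L",(164,197.6),(221.6,290.8)),("M",(190.1,209.1),(247,257.7)),("R",(218.8,217.4),(265.8,225.7)),("di",(292.5,198.7),(260,149))):
    P,e=tri(ct,u,cs,v);print(n,P.round(4),np.round(e,4),"z.055:",onz(ct,u,.055 if n!="di" else .077).round(3),onz(cs,v,.055 if n!="di" else .077).round(3))
for n,u,c in(("sock top",(290,227),ct),("sock side",(288.1,161.9),cs)):print(n,onz(c,u,.04).round(4))
for u in((292.5,198.7),(330.5,202),(329.2,228)):print("di feet top",onz(ct,u,.077).round(4))
print("tray",onz(ct,(217.9,152.1),.02).round(3))
move([.56,-.15,.25])
```

```text
L [0.4815 0.2696 0.0424] [0.0003 0.0003] z.055: [0.48  0.266 0.055] [0.478 0.274 0.055]
M [0.4567 0.1813 0.0424] [0. 0.] z.055: [0.455 0.179 0.055] [0.454 0.188 0.055]
R [0.4426 0.0883 0.0429] [0.0002 0.0002] z.055: [0.441 0.087 0.055] [0.44  0.096 0.055]
di [ 0.5272 -0.1295  0.0667] [0.0006 0.0006] z.055: [ 0.524 -0.128  0.077] [ 0.525 -0.119  0.077]
sock top [ 0.4428 -0.1339  0.04  ]
sock side [ 0.4472 -0.1323  0.04  ]
di feet top [ 0.5243 -0.1285  0.077 ]
di feet top [ 0.5295 -0.2448  0.077 ]
di feet top [ 0.4497 -0.2475  0.077 ]
tray [0.661 0.127 0.02 ]
travel [46.66, -30.55, -2.79] |t|=55.8cm from [ 0.2371 -0.6047  0.2217] [-179.92    0.     21.42]
```

Run:
```python
from h import *
move([.50,-.17,.20],80)
```

```text
travel [40.35, -30.87, 2.21] |t|=50.9cm dr [-0.08, -0.04, -58.58] from [ 0.2371 -0.6047  0.2217] [-179.92    0.     21.42]
```

>>> send_rows --series '[{"travel":[10,-7.5,0],"dr":[0,0,-14],"claw":0},{"travel":[20,-15,0],"dr":[0,0,-28],"claw":0},{"travel":[30,-23,0],"dr":[0,0,-42],"claw":0},{"travel":[40.3,-30.9,2.2],"dr":[0,0,-58.6],"claw":0},{"travel":[40.3,-30.9,2.2],"dr":[0,0,-58.6],"claw":0},{"travel":[40.3,-30.9,2.2],"dr":[0,0,-58.6],"claw":0},{"travel":[40.3,-30.9,2.2],"dr":[0,0,-58.6],"claw":0},{"travel":[40.3,-30.9,2.2],"dr":[0,0,-58.6],"claw":0},{"travel":[40.3,-30.9,2.2],"dr":[0,0,-58.6],"claw":0},{"travel":[40.3,-30.9,2.2],"dr":[0,0,-58.6],"claw":0},{"travel":[40.3,-30.9,2.2],"dr":[0,0,-58.6],"claw":0},{"travel":[40.3,-30.9,2.2],"dr":[0,0,-58.6],"claw":0}]'

```text
time_s: 1.15
tool_pos: [0.4958, -0.1757, 0.201]
tool_rot: [180.0, 0.0, 80.0]
force: [0.6, -0.7, 0.3]
grip_width: 0.0151
```

Run:
```python
from h import *
env.read_camera("top")
o=env.get_obs();c=env.calibration("wrist");im=env.read_camera("wrist");cv2.imwrite("pics/w1.png",im)
import pickle;pickle.dump(c,open("w1.pkl","wb"));print(o["tool_pos"],o["qpos"],o["force"])
g=im.max(2)
print(proj(c,[.4445,-.132,.045]),proj(c,[.443,.088,.053]))
```

```text
[ 0.50027677 -0.16530156  0.20087383] [ 44.59111359   5.76370406 -30.61681307 101.45364392   2.67495636
  73.48509574   4.02134843] [3.15785994 7.28297474 1.08429179]
[201.60344825 152.03865502] [152.34354421 -72.19894401]
```

View pics/w1.png

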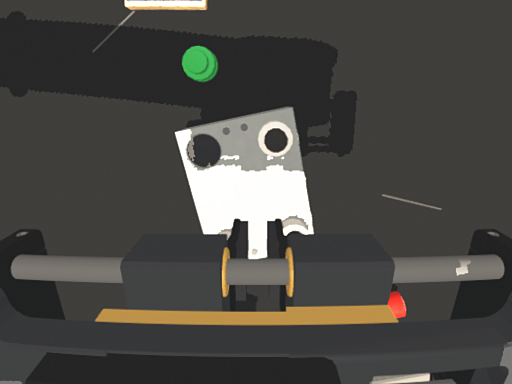

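The wrist view shows the empty socket at (204,151), a fitted foot at (276,138), the green look-alike at (200,64), and the strip's edge at the top.

Run:
```python
from h import *
move([.47,.02,.20],80)
```

```text
travel [18.18, -5.85, 0.16] |t|=19.1cm dr [0.06, -0.23, 0.73] from [ 0.4985 -0.1689  0.2009] [179.94  -0.23  80.73]
```

>>> send_rows --series '[{"travel":[4,-1.3,0],"dr":[0,0,0],"claw":0},{"travel":[8,-2.6,0],"dr":[0,0,0],"claw":0},{"travel":[12,-3.9,0],"dr":[0,0,0],"claw":0},{"travel":[15,-4.8,0],"dr":[0,0,0],"claw":0},{"travel":[17,-5.4,0],"dr":[0,0,0],"claw":0},{"travel":[18,-5.8,0],"dr":[0,0,0],"claw":0},{"travel":[18.2,-5.8,0],"dr":[0,0,0],"claw":0},{"travel":[18.2,-5.8,0],"dr":[0,0,0],"claw":0},{"travel":[18.2,-5.8,0],"dr":[0,0,0],"claw":0},{"travel":[18.2,-5.8,0],"dr":[0,0,0],"claw":0}]'

```text
time_s: 2.08
tool_pos: [0.4699, 0.0096, 0.2008]
tool_rot: [-180.0, 0.0, 79.8]
force: [-0.1, -0.5, -0.7]
grip_width: 0.0005
```

Run:
```python
from h import *
import pickle
o=env.get_obs();c=env.calibration("wrist");im=env.read_camera("wrist");cv2.imwrite("pics/w2.png",im)
pickle.dump((c,o),open("w2.pkl","wb"));print(o["tool_pos"],o["tool_rot"],o["force"])
for P in([.443,.088,.053],[.457,.181,.053],[.4815,.27,.053]):print(proj(c,P))
```

```text
[0.46993774 0.00964957 0.20083322] [-1.79981840e+02  1.13244513e-02  7.98327911e+01] [-0.05112112 -0.47054634 -0.68440202]
[217.52893202 106.124891  ]
[211.88551365   7.00284777]
[218.90724859 -96.71203201]
```

View pics/w2.png

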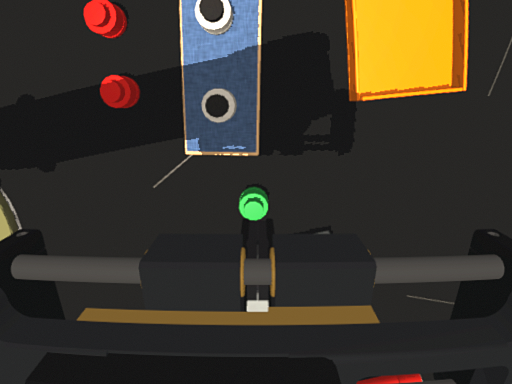

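The wrist view shows R's cap at (217,105) and M's at (212,10), both within 3 px of the predicted points. The tray is to the right and the green look-alike is under the tool, well below it.

Run:
```python
from h import *
import pickle
c,o=pickle.load(open("w2.pkl","rb"));im=cv2.imread("pics/w2.png");g=im.max(2)
for (x0,y0,x1,y1) in((198,85,238,125),(196,0,230,26)):
    for b in blobs(g[y0:y1,x0:x1]<60,100,1500):
        u=np.array(b[0])+[x0,y0];print(u,b[1],onz(c,u,.052).round(4))
move([.4425,.0885,.085],80)
```

```text
[216.6 105.5] 388 [0.442  0.0888 0.052 ]
travel [7.25, -4.08, 11.58] |t|=14.3cm dr [-0.02, 0.0, -0.16] from [0.4699 0.0099 0.2008] [-179.98    0.     79.84]
```

>>> send_rows --series '[{"travel":[3,-1.7,1],"dr":[0,0,0],"claw":0},{"travel":[6,-3.4,3],"dr":[0,0,0],"claw":0},{"travel":[7.2,-4.1,6],"dr":[0,0,0],"claw":0},{"travel":[7.2,-4.1,9],"dr":[0,0,0],"claw":0},{"travel":[7.2,-4.1,11.5],"dr":[0,0,0],"claw":0},{"travel":[7.2,-4.1,12.8],"dr":[0,0,0],"claw":0},{"travel":[7.2,-4.1,13.4],"dr":[0,0,0],"claw":0},{"travel":[7.2,-4.1,13.8],"dr":[0,0,0],"claw":0},{"travel":[7.2,-4.1,13.8],"dr":[0,0,0],"claw":0},{"travel":[7.2,-4.1,13.8],"dr":[0,0,0],"claw":0},{"travel":[7.2,-4.1,13.8],"dr":[0,0,0],"claw":0}]'

```text
time_s: 3.05
tool_pos: [0.4429, 0.0897, 0.064]
tool_rot: [179.9, -0.0, 80.0]
force: [0.1, -0.1, -0.8]
grip_width: 0.0006
```

>>> send_rows --series '[{"travel":[0,-0.1,0.3],"dr":[0,0,0],"claw":0},{"travel":[0,-0.1,0.6],"dr":[0,0,0],"claw":0},{"travel":[0,-0.1,0.8],"dr":[0,0,0],"claw":0},{"travel":[0,-0.1,0.8],"dr":[0,0,0],"claw":0},{"travel":[0,-0.1,0.8],"dr":[0,0,0],"claw":0}]'

```text
time_s: 3.47
tool_pos: [0.4413, 0.0899, 0.0554]
tool_rot: [180.0, 0.0, 80.0]
force: [-0.5, -1.4, 3.5]
grip_width: 0.0006
```

>>> send_rows --series '[{"travel":[0,0,0.1],"dr":[0,0,0],"claw":0},{"travel":[0,0,0.2],"dr":[0,0,0],"claw":0},{"travel":[0,0,0.3],"dr":[0,0,0],"claw":0},{"travel":[0,0,0.3],"dr":[0,0,0],"claw":0},{"travel":[0,0,0.3],"dr":[0,0,0],"claw":0}]'

```text
time_s: 3.88
tool_pos: [0.4413, 0.0899, 0.0528]
tool_rot: [180.0, 0.0, 80.0]
force: [-2.2, -0.8, 10.2]
grip_width: 0.0005
```

R is firm: force went from 3.5 to 10.2 N over 2.6 mm, about 2.6 N/mm. Its cap top is at z≈0.0567, so the strip top is at about 0.0167. On to M.

>>> send_rows --series '[{"travel":[0,0,-1.0],"dr":[0,0,0],"claw":0},{"travel":[0,0,-2.2],"dr":[0,0,0],"claw":0},{"travel":[3,0,-2.5],"dr":[0,0,0],"claw":0},{"travel":[6,-0.1,-2.5],"dr":[0,0,0],"claw":0},{"travel":[8.5,-0.1,-2.2],"dr":[0,0,0],"claw":0},{"travel":[9.3,-0.1,-1.5],"dr":[0,0,0],"claw":0},{"travel":[9.3,-0.1,-0.8],"dr":[0,0,0],"claw":0},{"travel":[9.3,-0.1,-0.4],"dr":[0,0,0],"claw":0},{"travel":[9.3,-0.1,-0.3],"dr":[0,0,0],"claw":0},{"travel":[9.3,-0.1,-0.2],"dr":[0,0,0],"claw":0},{"travel":[9.3,-0.1,-0.2],"dr":[0,0,0],"claw":0},{"travel":[9.3,-0.1,-0.2],"dr":[0,0,0],"claw":0}]'

```text
time_s: 4.88
tool_pos: [0.4559, 0.1806, 0.0541]
tool_rot: [-180.0, 0.1, 79.9]
force: [-2.0, -1.0, 2.5]
grip_width: 0.0005
```

>>> send_rows --series '[{"travel":[0,0,0.1],"dr":[0,0,0],"claw":0},{"travel":[0,0,0.2],"dr":[0,0,0],"claw":0},{"travel":[0,0,0.2],"dr":[0,0,0],"claw":0},{"travel":[0,0,0.2],"dr":[0,0,0],"claw":0}]'

```text
time_s: 5.22
tool_pos: [0.4559, 0.1812, 0.052]
tool_rot: [-180.0, 0.0, 80.0]
force: [-0.8, -2.5, 1.7]
grip_width: 0.0006
```

M is soft (about 2 N at ~4.7 mm). L should be the middle one, so I'll press it 5 mm and hold.

>>> send_rows --series '[{"travel":[0,0,-1.0],"dr":[0,0,0],"claw":0},{"travel":[0,0,-2.2],"dr":[0,0,0],"claw":0},{"travel":[3,0.3,-2.5],"dr":[0,0,0],"claw":0},{"travel":[6,0.6,-2.5],"dr":[0,0,0],"claw":0},{"travel":[8.5,0.9,-2.2],"dr":[0,0,0],"claw":0},{"travel":[9.2,0.9,-1.5],"dr":[0,0,0],"claw":0},{"travel":[9.2,0.9,-0.8],"dr":[0,0,0],"claw":0},{"travel":[9.2,0.9,-0.4],"dr":[0,0,0],"claw":0},{"travel":[9.2,0.9,-0.2],"dr":[0,0,0],"claw":0},{"travel":[9.2,0.9,-0.2],"dr":[0,0,0],"claw":0},{"travel":[9.2,0.9,-0.2],"dr":[0,0,0],"claw":0}]'

```text
time_s: 6.13
tool_pos: [0.4807, 0.2702, 0.0545]
tool_rot: [180.0, 0.0, 80.0]
force: [-1.4, 2.0, 3.8]
grip_width: 0.0005
```

>>> send_rows --series '[{"travel":[0,0,0.1],"dr":[0,0,0],"claw":0},{"travel":[0,0,0.2],"dr":[0,0,0],"claw":0},{"travel":[0,0,0.25],"dr":[0,0,0],"claw":0},{"travel":[0,0,0.25],"dr":[0,0,0],"claw":0},{"travel":[0,0,0.25],"dr":[0,0,0],"claw":0},{"travel":[0,0,0.25],"dr":[0,0,0],"claw":0},{"travel":[0,0,0.25],"dr":[0,0,0],"claw":0},{"travel":[0,0,0.25],"dr":[0,0,0],"claw":0}]'

```text
time_s: 6.8
tool_pos: [0.4805, 0.2705, 0.0519]
tool_rot: [-180.0, 0.0, 80.0]
force: [-2.8, -0.5, 6.0]
grip_width: 0.0007
```

Middle confirmed: 6.0 N at about 4.8 mm. I'll press slightly more and hold as margin, then back off to look at it.

>>> send_rows --series '[{"travel":[0,0,0.05],"dr":[0,0,0],"claw":0},{"travel":[0,0,0.05],"dr":[0,0,0],"claw":0},{"travel":[0,0,0.05],"dr":[0,0,0],"claw":0},{"travel":[0,0,0.05],"dr":[0,0,0],"claw":0},{"travel":[0,0,0.05],"dr":[0,0,0],"claw":0}]'

```text
time_s: 7.22
tool_pos: [0.4806, 0.2705, 0.0515]
tool_rot: [-180.0, 0.0, 80.0]
force: [-3.2, 0.9, 7.2]
grip_width: 0.0001
```

>>> send_rows --series '[{"travel":[0,0,-2],"dr":[0,0,0],"claw":5.5},{"travel":[-1,0,-5],"dr":[0,0,0],"claw":5.5},{"travel":[-4,0,-7.5],"dr":[0,0,0],"claw":5.5},{"travel":[-7,0,-9.5],"dr":[0,0,0],"claw":5.5},{"travel":[-8,0,-10],"dr":[0,0,0],"claw":5.5},{"travel":[-8,0,-10],"dr":[0,0,0],"claw":5.5},{"travel":[-8,0,-10],"dr":[0,0,0],"claw":5.5},{"travel":[-8,0,-10],"dr":[0,0,0],"claw":5.5},{"travel":[-8,0,-10],"dr":[0,0,0],"claw":5.5},{"travel":[-8,0,-10],"dr":[0,0,0],"claw":5.5}]'

```text
time_s: 8.05
tool_pos: [0.4663, 0.1929, 0.1502]
tool_rot: [-179.9, -0.0, 80.1]
force: [-1.0, 0.6, -0.1]
grip_width: 0.0536
```

Run:
```python
from h import *
import pickle
o=env.get_obs();c=env.calibration("wrist");im=env.read_camera("wrist");cv2.imwrite("pics/w3.png",im)
pickle.dump((c,o),open("w3.pkl","wb"));print(o["tool_pos"],o["tool_rot"],o["joint_velocities"].round(1))
u=proj(c,[.481,.27,.0567]).astype(int);print(u);x0,y0=u-28;g=im[max(y0,0):y0+56,x0:x0+56].max(2)
for b in blobs(g<60,100,1800):
    v=np.array(b[0])+[x0,max(y0,0)];print("cap",v,b[1],onz(c,v,.0567).round(4))
h=cv2.cvtColor(im,cv2.COLOR_BGR2HSV);m=((h[...,1]<60)&(h[...,2]>90)).astype(np.uint8)[max(y0,0):y0+56,x0:x0+56]
m=cv2.morphologyEx(m,cv2.MORPH_OPEN,np.ones((3,3)))
cn=max(cv2.findContours(m,0,2)[0],key=cv2.contourArea);e=cv2.fitEllipse(cv2.convexHull(cn));v=np.array(e[0])+[x0,max(y0,0)];print("ring",v,e[1],onz(c,v,.0447).round(4))
```

```text
[0.46627887 0.19294501 0.15017691] [-1.79898631e+02 -7.97011699e-03  8.01334289e+01] [ 0.1 -0.1  0.  -0.2 -0.2 -0.   0.2]
[258 100]
cap [257.8 101.1] 546 [0.4807 0.2695 0.0567]
ring [257.91261673 100.74969673] (40.71712112426758, 41.85575485229492) [0.4808 0.2697 0.0447]
```

>>> send_rows --series '[{"travel":[3,0,0],"dr":[0,0,0],"claw":5.5},{"travel":[6,0.1,0],"dr":[0,0,0],"claw":5.5},{"travel":[7.8,0.1,2],"dr":[0,0,0],"claw":5.5},{"travel":[7.8,0.1,5],"dr":[0,0,0],"claw":5.5},{"travel":[7.8,0.1,7],"dr":[0,0,0],"claw":5.5},{"travel":[7.8,0.1,9],"dr":[0,0,0],"claw":5.5},{"travel":[7.8,0.1,10.5],"dr":[0,0,0],"claw":5.5},{"travel":[7.8,0.1,11.5],"dr":[0,0,0],"claw":5.5},{"travel":[7.8,0.1,12.1],"dr":[0,0,0],"claw":5.5},{"travel":[7.8,0.1,12.3],"dr":[0,0,0],"claw":5.5},{"travel":[7.8,0.1,12.3],"dr":[0,0,0],"claw":5.5},{"travel":[7.8,0.1,12.3],"dr":[0,0,0],"claw":5.5}]'

```text
time_s: 9.1
tool_pos: [0.482, 0.269, 0.0288]
tool_rot: [179.9, -0.0, 80.0]
force: [-0.7, -0.3, 1.3]
grip_width: 0.0554
```

>>> send_rows --series '[{"travel":[0,0,0],"dr":[0,0,0],"claw":3},{"travel":[0,0,0],"dr":[0,0,0],"claw":3},{"travel":[0,0,0],"dr":[0,0,0],"claw":3},{"travel":[0,0,0],"dr":[0,0,0],"claw":3},{"travel":[0,0,0],"dr":[0,0,0],"claw":3},{"travel":[0,0,0],"dr":[0,0,0],"claw":3},{"travel":[0,0,0],"dr":[0,0,0],"claw":3}]' --grip_force 20

```text
time_s: 9.68
tool_pos: [0.4815, 0.2687, 0.0284]
tool_rot: [180.0, 0.0, 80.0]
force: [-0.5, -0.4, 4.3]
grip_width: 0.0352
```

>>> send_rows --series '[{"travel":[0,0,-1],"dr":[0,0,0],"claw":3},{"travel":[0,0,-3],"dr":[0,0,0],"claw":3},{"travel":[0,0,-6],"dr":[0,0,0],"claw":3},{"travel":[-1,0,-9],"dr":[0,0,0],"claw":3},{"travel":[-4,0.3,-11.5],"dr":[0,0,0],"claw":3},{"travel":[-8,0.5,-12.2],"dr":[0,0,0],"claw":3},{"travel":[-12,0.8,-12.2],"dr":[0,0,0],"claw":3},{"travel":[-16,1.1,-12.2],"dr":[0,0,0],"claw":3},{"travel":[-20,1.4,-12.2],"dr":[0,0,0],"claw":3},{"travel":[-24,1.6,-12.2],"dr":[0,0,0],"claw":3},{"travel":[-27,1.8,-12.2],"dr":[0,0,0],"claw":3},{"travel":[-28,1.9,-12.2],"dr":[0,0,0],"claw":3}]'

```text
time_s: 10.68
tool_pos: [0.4506, -0.0162, 0.1502]
tool_rot: [180.0, 0.2, 79.6]
force: [-0.2, -0.2, -1.1]
grip_width: 0.0353
```

>>> send_rows --series '[{"travel":[-3,0.2,0],"dr":[0,0,0],"claw":3},{"travel":[-7,0.5,0],"dr":[0,0,0],"claw":3},{"travel":[-11,0.8,0],"dr":[0,0,0],"claw":3},{"travel":[-15,1.1,0],"dr":[0,0,0],"claw":3},{"travel":[-18,1.3,0],"dr":[0,0,0],"claw":3},{"travel":[-19.5,1.4,0],"dr":[0,0,0],"claw":3},{"travel":[-19.9,1.4,0],"dr":[0,0,0],"claw":3},{"travel":[-19.9,1.4,0],"dr":[0,0,0],"claw":3},{"travel":[-19.9,1.4,0],"dr":[0,0,0],"claw":3},{"travel":[-19.9,1.4,0],"dr":[0,0,0],"claw":3},{"travel":[-19.9,1.4,0],"dr":[0,0,0],"claw":3},{"travel":[-19.9,1.4,0],"dr":[0,0,0],"claw":3}]'

```text
time_s: 11.68
tool_pos: [0.4313, -0.2076, 0.1502]
tool_rot: [180.0, 0.0, 80.1]
force: [-0.6, 0.1, -0.4]
grip_width: 0.0355
```

Run:
```python
from h import *
import pickle
o=env.get_obs();c=env.calibration("wrist");im=env.read_camera("wrist");cv2.imwrite("pics/w4.png",im)
pickle.dump((c,o),open("w4.pkl","wb"));print(o["tool_pos"],o["tool_rot"],o["force"],o["grip_width"],o["joint_velocities"].round(1))
print(proj(c,[.4445,-.132,.045]))
```

```text
[ 0.43128541 -0.20761462  0.15015427] [1.79992372e+02 1.27579884e-02 8.01499460e+01] [-0.62387949  0.05690567 -0.43982198] 0.03551532960115905 [ 0.1  0.2  0.4 -0.1  0.1 -0.1  0.1]
[256.42874863 102.24121438]
```

View pics/w4.png

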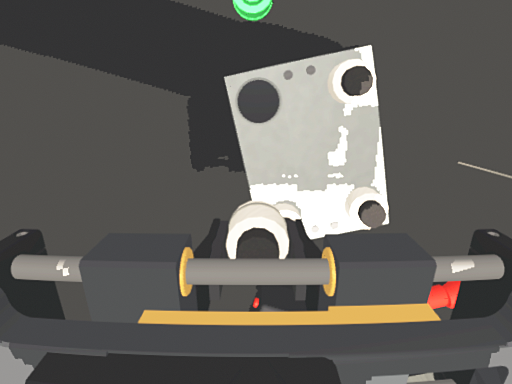

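The wrist view shows the foot held in the fingers at (258,240) and the empty socket as a dark disc at (259,101).

Run:
```python
from h import *
import pickle
c,o=pickle.load(open("w4.pkl","rb"));im=cv2.imread("pics/w4.png");g=im.max(2)
x0,y0=232,74;s=g[y0:132,x0:290];print(g[101,232:290].tolist())
for t in(70,90,110):
    m=cv2.morphologyEx((s<t).astype(np.uint8),cv2.MORPH_OPEN,np.ones((7,7)))
    for cn in cv2.findContours(m,0,2)[0]:
        if cv2.contourArea(cn)>600:
            e=cv2.fitEllipse(cn);u=np.array(e[0])+[x0,y0];P=onz(c,u,.045);print(t,u,e[1],P.round(4),"dia",2*np.linalg.norm(onz(c,u+[e[1][0]/2,0],.045)-P))
P=P
move([P[0],P[1],.15],80.1)
```

```text
[207, 206, 203, 188, 178, 135, 74, 72, 74, 74, 74, 74, 75, 76, 74, 75, 74, 74, 75, 75, 75, 75, 74, 76, 75, 74, 75, 76, 75, 73, 76, 75, 74, 75, 75, 74, 76, 74, 74, 74, 74, 75, 74, 74, 74, 72, 73, 129, 177, 189, 200, 206, 207, 207, 206, 205, 206, 206]
90 [257.99551582 100.95650291] (39.82422637939453, 41.443115234375) [ 0.4461 -0.1311  0.045 ] dia 0.03532671266731316
110 [258.00549889 101.02246666] (40.450111389160156, 42.080753326416016) [ 0.4461 -0.1312  0.045 ] dia 0.035884321406381675
travel [7.81, 0.15, 0.02] |t|=7.8cm dr [0.01, 0.02, 0.02] from [ 0.4312 -0.2079  0.1502] [1.7999e+02 2.0000e-02 8.0120e+01]
```

Run:
```python
from h import *
import pickle
c,o=pickle.load(open("w4.pkl","rb"));im=cv2.imread("pics/w4.png");g=im.min(2)
r=R.from_euler("xyz",o["tool_rot"],degrees=True);tp=np.array(o["tool_pos"])
for y in(222,228,234,240,246):
    xs=np.where(g[y,215:300]>110)[0]+215;print(y,xs.min(),xs.max(),(xs.min()+xs.max())/2)
for x in(254,258,262):print("col",x,g[194:212,x].tolist())
a=np.linspace(0,2*np.pi,9)[:-1]
for z in(-.0163,0.0117):
    print(z,"ctr",proj(c,tp+r.apply([0.0007,0,z])),"front",proj(c,tp+r.apply([.0187,0,z])),"sides",proj(c,tp+r.apply([0.0007,.018,z])),proj(c,tp+r.apply([0.0007,-.018,z])))
```

```text
222 229 285 257.0
228 228 286 257.0
234 228 287 257.5
240 226 288 257.0
246 226 288 257.0
col 254 [255, 255, 255, 255, 255, 255, 255, 228, 183, 147, 175, 208, 221, 220, 216, 215, 216, 220]
col 258 [255, 255, 255, 255, 255, 255, 255, 223, 175, 149, 181, 214, 218, 215, 219, 220, 221, 219]
col 262 [255, 255, 255, 255, 255, 255, 255, 233, 194, 147, 168, 208, 220, 221, 220, 218, 218, 219]
-0.0163 ctr [255.91193959 246.43251485] front [255.86433035 216.81410006] sides [287.97738338 246.37592929] [223.85261418 246.37562982]
0.0117 ctr [256.08155405 225.43363244] front [256.04710235 199.42448832] sides [283.6681564  225.40520404] [228.49873289 225.40775304]
```

>>> send_rows --series '[{"travel":[3,0,0],"dr":[0,0,0],"claw":3},{"travel":[6,0.1,0],"dr":[0,0,0],"claw":3},{"travel":[7.8,0.1,0],"dr":[0,0,0],"claw":3},{"travel":[7.8,0.1,2],"dr":[0,0,0],"claw":3},{"travel":[7.8,0.1,4],"dr":[0,0,0],"claw":3},{"travel":[7.8,0.1,6],"dr":[0,0,0],"claw":3},{"travel":[7.8,0.1,7.5],"dr":[0,0,0],"claw":3},{"travel":[7.8,0.1,8.3],"dr":[0,0,0],"claw":3},{"travel":[7.8,0.1,8.8],"dr":[0,0,0],"claw":3},{"travel":[7.8,0.1,8.8],"dr":[0,0,0],"claw":3},{"travel":[7.8,0.1,8.8],"dr":[0,0,0],"claw":3},{"travel":[7.8,0.1,8.8],"dr":[0,0,0],"claw":3}]'

```text
time_s: 12.73
tool_pos: [0.4463, -0.1325, 0.063]
tool_rot: [179.9, 0.0, 80.0]
force: [-0.2, 0.2, -0.5]
grip_width: 0.0348
```

>>> send_rows --series '[{"travel":[0,0,0.2],"dr":[0,0,0],"claw":3},{"travel":[0,0,0.4],"dr":[0,0,0],"claw":3},{"travel":[0,0,0.55],"dr":[0,0,0],"claw":3},{"travel":[0,0,0.55],"dr":[0,0,0],"claw":3},{"travel":[0,0,0.55],"dr":[0,0,0],"claw":3}]'

```text
time_s: 13.15
tool_pos: [0.4453, -0.1322, 0.0565]
tool_rot: [-180.0, 0.0, 80.0]
force: [0.3, -0.3, -2.0]
grip_width: 0.0357
```

>>> send_rows --series '[{"travel":[0.08,0.03,0.1],"dr":[0,0,0],"claw":3},{"travel":[0.08,0.03,0.25],"dr":[0,0,0],"claw":3},{"travel":[0.08,0.03,0.4],"dr":[0,0,0],"claw":3},{"travel":[0.08,0.03,0.5],"dr":[0,0,0],"claw":3},{"travel":[0.08,0.03,0.5],"dr":[0,0,0],"claw":3},{"travel":[0.08,0.03,0.5],"dr":[0,0,0],"claw":3}]'

```text
time_s: 13.65
tool_pos: [0.4458, -0.1315, 0.0514]
tool_rot: [-180.0, -0.0, 80.0]
force: [-0.5, 0.5, -0.3]
grip_width: 0.0352
```

>>> send_rows --series '[{"travel":[0,0,0.1],"dr":[0,0,0],"claw":3},{"travel":[0,0,0.2],"dr":[0,0,0],"claw":3},{"travel":[0,0,0.3],"dr":[0,0,0],"claw":3},{"travel":[0,0,0.3],"dr":[0,0,0],"claw":3},{"travel":[0,0,0.3],"dr":[0,0,0],"claw":3}]'

```text
time_s: 14.07
tool_pos: [0.4459, -0.1315, 0.049]
tool_rot: [-180.0, 0.0, 80.0]
force: [-2.2, 0.3, 5.9]
grip_width: 0.0355
```

It's on the floor: 5.9 N at TCP 0.049, against 0.0487 predicted. Releasing and backing off to look.

>>> send_rows --series '[{"travel":[0,0,-0.1],"dr":[0,0,0],"claw":5.5},{"travel":[0,0,-0.1],"dr":[0,0,0],"claw":5.5},{"travel":[0,0,-0.1],"dr":[0,0,0],"claw":5.5},{"travel":[0,0,-0.1],"dr":[0,0,0],"claw":5.5},{"travel":[0,0,-1],"dr":[0,0,0],"claw":5.5},{"travel":[0,0,-3],"dr":[0,0,0],"claw":5.5},{"travel":[0,0,-6],"dr":[0,0,0],"claw":5.5},{"travel":[-2,0,-9],"dr":[0,0,0],"claw":5.5},{"travel":[-5,0,-10],"dr":[0,0,0],"claw":5.5},{"travel":[-7.5,0,-10],"dr":[0,0,0],"claw":5.5},{"travel":[-7.8,0,-10],"dr":[0,0,0],"claw":5.5},{"travel":[-7.8,0,-10],"dr":[0,0,0],"claw":5.5}]'

```text
time_s: 15.07
tool_pos: [0.4319, -0.21, 0.1491]
tool_rot: [180.0, 0.0, 79.8]
force: [-0.0, -0.1, -1.3]
grip_width: 0.055
```

Run:
```python
from h import *
import pickle
env.read_camera("top");env.read_camera("top")
o=env.get_obs();c=env.calibration("wrist");im=env.read_camera("wrist");cv2.imwrite("pics/w5.png",im)
print(o["tool_pos"],o["tool_rot"])
x0,y0=225,60;s=im[y0:140,x0:295]
for b in blobs(s.max(2)<60,200,1800):
    v=np.array(b[0])+[x0,y0];print("cap",v,b[1],b[2],onz(c,v,.077).round(4))
h=cv2.cvtColor(s,cv2.COLOR_BGR2HSV)
print("socket ref .4461 -.1311")
cv2.imwrite("pics/w5c.png",cv2.resize(im[30:250,180:420],None,fx=3,fy=2.7))
move([.4425+.005,.0885+.015,.15],80)
```

```text
[ 0.43240383 -0.20726632  0.14851152] [-1.79982711e+02 -4.76084898e-02  8.00506898e+01]
cap [248.2  64.9] 578 [0, 0, 69, 16] [ 0.4445 -0.103   0.077 ]
cap [228.2 123.8] 260 [0, 34, 11, 46] [ 0.421  -0.1435  0.077 ]
socket ref .4461 -.1311
travel [30.83, -3.85, -0.14] |t|=31.1cm dr [-0.03, -0.04, 0.11] from [ 0.4325 -0.2068  0.1484] [-1.7997e+02 -4.0000e-02  8.0110e+01]
```

View pics/w5c.png

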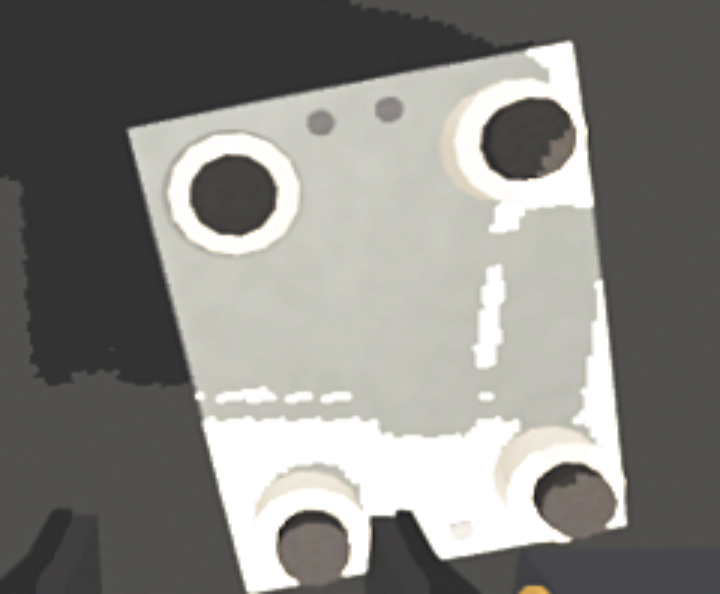

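The crop shows the middle foot in the socket at crop (233,195), concentric and upright, with its cap standing proud. Now the soft foot.

>>> send_rows --series '[{"travel":[3,-0.3,0],"dr":[0,0,0],"claw":5.5},{"travel":[7,-0.8,0],"dr":[0,0,0],"claw":5.5},{"travel":[11,-1.3,0],"dr":[0,0,0],"claw":5.5},{"travel":[15,-1.7,0],"dr":[0,0,0],"claw":5.5},{"travel":[19,-2.2,0],"dr":[0,0,0],"claw":5.5},{"travel":[23,-2.6,0],"dr":[0,0,0],"claw":5.5},{"travel":[27,-3.1,0],"dr":[0,0,0],"claw":5.5},{"travel":[31,-3.6,0],"dr":[0,0,0],"claw":5.5},{"travel":[35,-4.0,0],"dr":[0,0,0],"claw":5.5},{"travel":[37.5,-4.3,0],"dr":[0,0,0],"claw":5.5},{"travel":[38.6,-4.4,0],"dr":[0,0,0],"claw":5.5},{"travel":[38.6,-4.4,0],"dr":[0,0,0],"claw":5.5}]'

```text
time_s: 16.22
tool_pos: [0.4544, 0.1847, 0.1486]
tool_rot: [-179.9, -0.1, 80.5]
force: [-0.4, -0.2, 0.1]
grip_width: 0.0551
```

Run:
```python
from h import *
env.read_camera("top");env.read_camera("top")
move([.4562,.1813,.028],80)
```

```text
travel [0.15, 0.1, 12.02] |t|=12.0cm dr [-0.06, 0.04, 0.17] from [0.4551 0.18   0.1482] [-1.7994e+02  4.0000e-02  8.0170e+01]
```

>>> send_rows --series '[{"travel":[0.1,0.1,3],"dr":[0,0,0],"claw":5.5},{"travel":[0.1,0.1,6],"dr":[0,0,0],"claw":5.5},{"travel":[0.1,0.1,8.5],"dr":[0,0,0],"claw":5.5},{"travel":[0.1,0.1,10.5],"dr":[0,0,0],"claw":5.5},{"travel":[0.1,0.1,11.6],"dr":[0,0,0],"claw":5.5},{"travel":[0.1,0.1,12.1],"dr":[0,0,0],"claw":5.5},{"travel":[0.1,0.1,12.1],"dr":[0,0,0],"claw":5.5},{"travel":[0.1,0.1,12.1],"dr":[0,0,0],"claw":5.5}]'

```text
time_s: 16.98
tool_pos: [0.4578, 0.1801, 0.0283]
tool_rot: [179.9, -0.0, 80.0]
force: [-0.7, -0.1, 0.4]
grip_width: 0.0548
```

>>> send_rows --series '[{"travel":[0,0,0],"dr":[0,0,0],"claw":3},{"travel":[0,0,0],"dr":[0,0,0],"claw":3},{"travel":[0,0,0],"dr":[0,0,0],"claw":3},{"travel":[0,0,0],"dr":[0,0,0],"claw":3},{"travel":[0,0,0],"dr":[0,0,0],"claw":3},{"travel":[0,0,0],"dr":[0,0,0],"claw":3},{"travel":[0,0,0],"dr":[0,0,0],"claw":3}]' --grip_force 20

```text
time_s: 17.57
tool_pos: [0.4573, 0.1803, 0.028]
tool_rot: [180.0, 0.0, 80.0]
force: [-2.7, -0.9, 5.7]
grip_width: 0.0356
```

>>> send_rows --series '[{"travel":[0,0,-1],"dr":[0,0,0],"claw":3},{"travel":[0,0,-3],"dr":[0,0,0],"claw":3},{"travel":[0,0,-6],"dr":[0,0,0],"claw":3},{"travel":[0,0,-8],"dr":[0,0,0],"claw":3},{"travel":[0,0,-9],"dr":[0,0,0],"claw":3},{"travel":[0,0,-9],"dr":[0,0,0],"claw":3}]'

```text
time_s: 18.07
tool_pos: [0.4587, 0.1807, 0.1198]
tool_rot: [179.7, -0.1, 80.0]
force: [0.3, 0.9, -1.5]
grip_width: 0.0352
```

Run:
```python
from h import *
move([.661,.127,.12],80)
```

```text
travel [-1.78, 20.85, 0.08] |t|=20.9cm dr [0.27, -0.05, 0.0] from [0.4587 0.1807 0.1198] [ 1.7973e+02 -5.0000e-02  8.0000e+01]
```

>>> send_rows --series '[{"travel":[-0.3,3,0],"dr":[0,0,0],"claw":3},{"travel":[-0.6,7,0],"dr":[0,0,0],"claw":3},{"travel":[-0.9,11,0],"dr":[0,0,0],"claw":3},{"travel":[-1.2,15,0],"dr":[0,0,0],"claw":3},{"travel":[-1.5,18,0],"dr":[0,0,0],"claw":3},{"travel":[-1.8,20.5,0],"dr":[0,0,0],"claw":3},{"travel":[-1.8,20.8,0],"dr":[0,0,0],"claw":3},{"travel":[-1.8,20.8,2],"dr":[0,0,0],"claw":3},{"travel":[-1.8,20.8,4],"dr":[0,0,0],"claw":3},{"travel":[-1.8,20.8,6],"dr":[0,0,0],"claw":3},{"travel":[-1.8,20.8,8],"dr":[0,0,0],"claw":3},{"travel":[-1.8,20.8,8.5],"dr":[0,0,0],"claw":3}]'

```text
time_s: 19.07
tool_pos: [0.6548, 0.1259, 0.0271]
tool_rot: [-179.6, 0.2, 80.1]
force: [-1.1, -0.5, -1.7]
grip_width: 0.0355
```

>>> send_rows --series '[{"travel":[0,0,0.6],"dr":[0,0,0],"claw":3},{"travel":[0,0,1.0],"dr":[0,0,0],"claw":3},{"travel":[0,0,1.3],"dr":[0,0,0],"claw":3},{"travel":[0,0,1.5],"dr":[0,0,0],"claw":3},{"travel":[0,0,1.6],"dr":[0,0,0],"claw":3},{"travel":[0,0,1.6],"dr":[0,0,0],"claw":3},{"travel":[0,0,1.6],"dr":[0,0,0],"claw":3}]'

```text
time_s: 19.65
tool_pos: [0.6591, 0.1265, 0.0171]
tool_rot: [180.0, -0.0, 80.0]
force: [0.1, 0.7, -1.3]
grip_width: 0.0353
```

>>> send_rows --series '[{"travel":[0,0,0.1],"dr":[0,0,0],"claw":3},{"travel":[0,0,0.2],"dr":[0,0,0],"claw":3},{"travel":[0,0,0.2],"dr":[0,0,0],"claw":3},{"travel":[0,0,0.2],"dr":[0,0,0],"claw":3}]'

```text
time_s: 19.98
tool_pos: [0.6592, 0.1266, 0.0158]
tool_rot: [179.9, 0.0, 80.0]
force: [-0.9, -0.0, 4.7]
grip_width: 0.0357
```

Contact with the tray floor (4.7 N). Release, rise, and back off clear of the top camera's view.

>>> send_rows --series '[{"travel":[0,0,-0.05],"dr":[0,0,0],"claw":5.5},{"travel":[0,0,-0.05],"dr":[0,0,0],"claw":5.5},{"travel":[0,0,-0.05],"dr":[0,0,0],"claw":5.5},{"travel":[0,0,-0.05],"dr":[0,0,0],"claw":5.5},{"travel":[0,0,-1],"dr":[0,0,0],"claw":5.5},{"travel":[0,0,-3],"dr":[0,0,0],"claw":5.5},{"travel":[0,0,-6],"dr":[0,0,0],"claw":5.5},{"travel":[0,0,-10],"dr":[0,0,0],"claw":5.5},{"travel":[-3,0,-14],"dr":[0,0,0],"claw":5.5},{"travel":[-7,0,-18],"dr":[0,0,0],"claw":5.5},{"travel":[-11,0,-20],"dr":[0,0,0],"claw":5.5},{"travel":[-15,0,-20],"dr":[0,0,0],"claw":5.5}]'

```text
time_s: 20.98
tool_pos: [0.6378, 0.0009, 0.2151]
tool_rot: [179.6, -0.1, 80.3]
force: [1.0, 0.5, 0.0]
grip_width: 0.0548
```

Run:
```python
from h import *
for _ in range(8): env.read_camera("top")
o=env.get_obs();print(o["tool_pos"],o["force"],o["time_s"])
s=env.read_camera("side");w=env.read_camera("wrist")
cv2.imwrite("pics/end.png",cv2.resize(np.vstack([s[80:340,100:400],w[:220,100:400]]),None,fx=1.5,fy=1.25))
```

```text
[0.63599667 0.00124438 0.20950149] [-0.29089269 -0.19292589 -0.53916838] 21.3833
```

View pics/end.png

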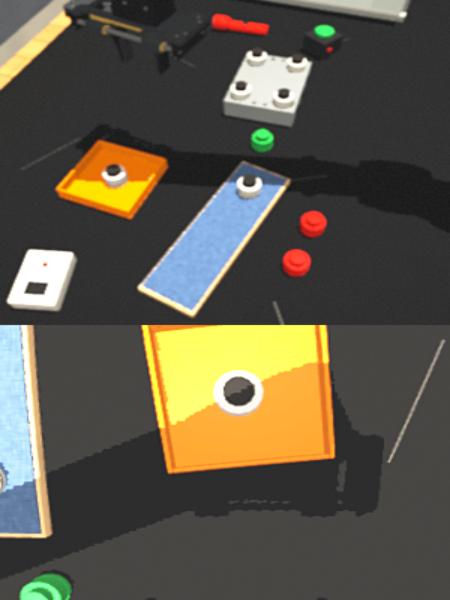

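The combined picture shows all three feet where they belong. One is upright near the middle of the tray at (114,175) in the side view and (238,390) in the wrist view. The DI box's four feet are level, the firm foot stands on the strip at (249,185), and nothing else has moved.

```bash
python3 -c "
from cell import env
print(env.sign_off())"
```

```text
the job is handed in; nothing more can be done
None
```

I graded the three feet, fitted the middle one in the DI box and put the soft one in the scrap tray. I handed the job in at about 21 s of the 67 s allowed; the hand-in reports no verdict.

| Foot on the strip | What pressing showed | Grade | Where it is now |
|---|---|---|---|
| Nearest the DI box | about 2.6 N/mm (10.2 N at about 4 mm) | firm | left standing in its place |
| Centre | about 2 N at 4.7 mm | soft | upright near the middle of the scrap tray |
| Farthest from the DI box | 6.0 N at 4.8 mm, then 7.2 N at 5.2 mm, held about 0.8 s | middle | seated in the DI socket, cap up |

**Last checks:**
- **Fit:** the foot met the socket floor at the height expected for fully home. The picture after release shows it concentric and upright.
- **Tray:** the fingers felt the tray floor when setting the soft foot down, and the last pictures show it upright.
- **Bystanders:** the side picture shows the torch, cue light and beltpack where they were, judged by eye. The arm was clear of everything.

**Disagreements:**
- The first two-camera estimate put the caps about 10 mm too low, so I took the heights from touch instead.
- The wrist camera and the measured grip differed by 1 to 2 mm, within what the socket's clearance and chamfer can take up.
- My automatic search for the seated cap picked out only shadow, so I judged its centring by eye.

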